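Test the bench trip switch and set it again

TASK

Test the trip box that is screwed to the bench: press its round test button and let it go again, so that the standing lever drops forward by itself, then lift the lever back up until it stays up. Let go of it, and leave the sanding block and the tape measure beside the box where they are.

Things in the scene. Friction and masses are not known exactly. Their poses are not given: they have to be found in the camera images.
- trip_box: Flat grey steel box, 164 (x) x 204 (y) x 60 mm high, screwed to the bench. Origin: centre of its underside. x points away from its front (slotted, facing the robot), y to its left, z up; turned about z by up to 0.45 rad. On its top: the button at x 0, y +50 mm; the lever's pivot at x +40, y -45 mm, between two steel cheeks of radius 14 mm (outer faces 42 mm apart, 86 mm above the bench).
- test_button_top (a point): Centre of the top of the round test button: light grey, 36 mm across, 83 mm above the bench, in a dark housing 52 mm across and 12 mm high; the button stands 11 mm proud of its housing. It is pressed straight down; a spring pushes it out again (2 N at first, 6 N fully in).
- test_button (a joint): How far the button is pressed in: 0 out, 0.007 m fully in. From about 0.0055 m the lever is tipped over its balance point and drops by itself. Held in, it keeps the lever from being raised fully; it springs out once let go.
- lever (a joint): Lever angle: 0 up (leaning 15 degrees back past upright, away from the front, against its stop; its weight holds it there), 0.26 upright (balance point), 1.396 rad dropped (pointing to the box's front, 25 degrees above level). Let go, it falls to the side of 0.26 that it is on. No spring; under 1 N lifts it at the grip.
- lever_grip (a point): Grip point on the lever, 58 mm from its pivot, in the middle of its black paddle, which is 24 mm wide along the box's y, 15 mm thick, and runs from 40 to 85 mm from the pivot; below it the shank is 18 mm wide. The lever swings in the box's x-z plane. Held firmly from above it turns stiffly between the pads and may lag 10 mm or more behind them, so push on to its back stop.
- lever_pivot (a point): Point on the lever's pivot axis (which runs along the box's y), in the middle of the lever, 72 mm above the bench; same axes as the box.
- sanding_block: Brown sanding block, 67 x 112 x 36 mm, lying loose on the bench on the left (+y) of the box. Origin: centre of its underside. To be left alone.
- tape_measure: Yellow and black tape measure, 38 x 85 x 66 mm, standing loose on the bench on the right (-y) of the box. Origin: centre of its underside. To be left alone.

How it is judged (in metres and radians):
On the way, in this order (a step that is already met when the one before it is completed fails the run):
1. the pressed button (more than 3 mm in) tips the lever over, while the robot does not touch the lever (value of joint test_button above 0.003 m and value of joint lever between 0.3 and 1.1 rad and contact force between each of the arm, the fingers and lever below 0.1 N).
2. the lever lies fully dropped (over 1.3 rad) and the button is out again (value of joint lever above 1.3 rad and value of joint test_button below 0.0015 m), for 0.1 s.
At the end, for the whole second after the job is handed in: The lever stands up against its back stop (angle under 0.08 rad) and is still, and the button is out (under 1.5 mm pressed) (value of joint lever below 0.08 rad and velocity of joint lever between -0.1 and 0.1 rad/s and value of joint test_button below 0.0015 m); the robot touches nothing.
It fails at once if the sanding block is moved by more than 30 mm (distance of sanding_block from where it was at the start of the episode above 0.03 m).
It fails at once if the tape measure is moved by more than 30 mm (distance of tape_measure from where it was at the start of the episode above 0.03 m).
It also fails if it takes over 48 s, if anything falls off the work surface, if the arm or the gripper's body presses on something with over 40 N, if the wrist force passes 120 N, or if a joint passes its speed limit or range.

ROBOT

A 6-joint arm with a two-finger parallel gripper is mounted at the origin on a cart in front of the work surface, level with it; the furniture and walls round the work are solid. World frame = base frame: x ahead of the robot, y to its left, z up, the work surface at z = 0. Lengths are in mm, angles in rad, forces in N, time in s.
With the tool pointing down it reaches from about 325 to 875 mm from the base axis. Payload 4.4 kg.
Tool frame: the origin (TCP) lies on the centre line of the jaws, within the pads' length; the fingertips stand ahead of it and the grasp point (between the pads) lies 6 mm ahead of it (ctrl.tcp_to_tips is the z of the fingertips in the tool frame, in mm); z points along the fingers, y is the line along which they close (so a half turn about z gives the same grasp; the last joint's range is limited). The gripper opens to 85 mm and grips with 20 to 120 N. Pads are 22 mm wide; open, the fingers measure 114 mm over their backs; the gripper's body (76 mm by 85 mm) begins 54 mm behind the grasp point. The pads swing forward as they close: fully open they stand 13 mm farther back than shut.
Start: joints at [-1.435, 0.207, 1.542, -0, 1.393, -0.15], TCP at [162.646, -551.52, 256.282] pointing down, gripper open.
Joint ranges: [-2.73, 2.73], [-0.86, 2.22], [0.23, 2.46], [-1.11, 4.25], [0.08, 2.63], [-2.82, 2.82]. Speed limits (rad/s): [2.79, 2.79, 3.14, 3.14, 3.14, 3.14].

INTERFACE

Orientations are given as a 3x3 rotation matrix whose columns are the frame's x, y, z axes.
In Python, from plant import ctrl, sensors, optics gives the robot as it stands. Calls block until the motion is done:
- ctrl.move_ptp(position, orientation): joint-space move of the TCP to a pose.
- ctrl.move_l(position, rot=None, vel=150, threshold=None): straight line of the TCP; rot=None keeps the orientation; vel is the mean speed in mm/s. With threshold (N) it stops when the force on the tool has changed by that much, and returns True; else False.
- ctrl.set_joints(angles): joint-space move.
- ctrl.gripper_to(opening, force=None): finger opening in mm; force is the grip in N (None keeps the last); returns when the fingers have stopped.
- ctrl.hold(seconds).
- ctrl.solve_ik(position, orientation): joint angles nearest the present ones, or None.
- sensors.read_state(): the state.
- optics.grab_frame(name): name is "side" or "top" or "wrist"; returns (picture, depth): 480x640x3 uint8, red, green, blue; 480x640 float32, mm along the optical axis (not along the pixel's ray), 0 where there is no reading.
- optics.camera_params(name): a dict with "mtx" (3x3 intrinsics, pixels), "k1" (the pictures are not rectified: a ray, as slopes to the right and down, at radius r is drawn at 1 + k1 r^2 times it, then the intrinsics apply), "R" (3x3) and "t" (3): a world point X has camera coordinates R X + t; the wrist camera has in their place "T_tool_cam" (4x4, takes a point from camera to tool coordinates, whose origin is the TCP and whose axes are the flange's). Camera axes: x right, y down, z forward; pixel columns grow to the right and rows downward; lengths in mm; the calibration is good to about 2 mm. A picture is of the moment at which its call begins: read the wrist's pose just before it. camera_params takes no time and is no camera call.
A pose or a line that the arm cannot do raises ctrl.MotionError and nothing moves.
- ctrl.finish_job(): hands the job in, once; it reports no verdict.
The state is a dict: "t": time; "q": joint angles; "qvel": joint speeds; "tau": joint torques, N m; "eef_pos": TCP position; "eef_rot": TCP orientation; "force": force on the tool from outside, world axes, zero at the start; "wrist_torque": the same for the moment, N m; "grip_width": finger opening in mm.
Only numpy, scipy, OpenCV 4.12 (cv2) and the standard library are available. Lean on these libraries where they do the work, as an engineer would, in place of code of your own. Each camera call takes 0.05 s, during which the arm holds its last target. There are 200 camera calls.

## Working session

There is one attempt and no reset: what is moved stays moved. The work goes in short steps, each a Python script; the robot and the scene stay as the last script left them, time stands still between calls to the robot, and variables do not carry over. Pictures are saved under pics/ and viewed, on a budget of 10 in all, crops included, one or two more only if the job needs it, and the job is handed in when it is done.

```bash
mkdir -p pics; ls
cat > h.py <<'E'
import numpy as np, cv2
from plant import ctrl, sensors, optics
def cam(name):
    p=optics.camera_params(name)
    s=sensors.read_state()
    if name=='wrist':
        T=np.array(p['T_tool_cam']); W=np.eye(4); W[:3,:3]=s['eef_rot']; W[:3,3]=s['eef_pos']
        W=W@T; R=W[:3,:3]; o=W[:3,3]
    else:
        R=np.array(p['R']).T; o=-R@np.array(p['t'])
    return np.array(p['mtx']),p['k1'],R,o
def rays(c,uv):
    K,k1,R,o=c
    uv=np.asarray(uv,float).reshape(-1,1,2)
    n=cv2.undistortPoints(uv,K,np.array([k1,0,0,0.]),).reshape(-1,2)
    return np.c_[n,np.ones(len(n))]@R.T
def onplane(c,uv,z):
    d=rays(c,uv); return c[3]+d*((z-c[3][2])/d[:,2])[:,None]
def bydepth(c,uv,dep):
    d=rays(c,uv); return c[3]+d*np.asarray(dep).reshape(-1,1)
def proj(c,X):
    K,k1,R,o=c
    return cv2.projectPoints(np.asarray(X,float).reshape(-1,3),cv2.Rodrigues(R.T)[0],-R.T@o,K,np.array([k1,0,0,0.]))[0].reshape(-1,2)
E
cat > a.py <<'E'
from h import *
out=[]
for n in ['top','side']:
    c=cam(n); im,d=optics.grab_frame(n); np.savez(f'{n}.npz',im=im,d=d)
    out.append(cv2.resize(im,(400,300))if 0 else im)
    cv2.imwrite(f'pics/{n}0.png',im[:,:,::-1]); print(n,c[3],c[2][:,2])
print(sensors.read_state()['t'],ctrl.tcp_to_tips)
E
python3 a.py
```

```text
pics
top [ 425.19275312 -189.3984868  1012.9850833 ] [ 0.06904142 -0.02149431 -0.99738221]
side [259.52010117 688.38681701 510.18693143] [ 0.23771529 -0.88525418 -0.39977054]
0.1 25.0
```

View pics/top0.png

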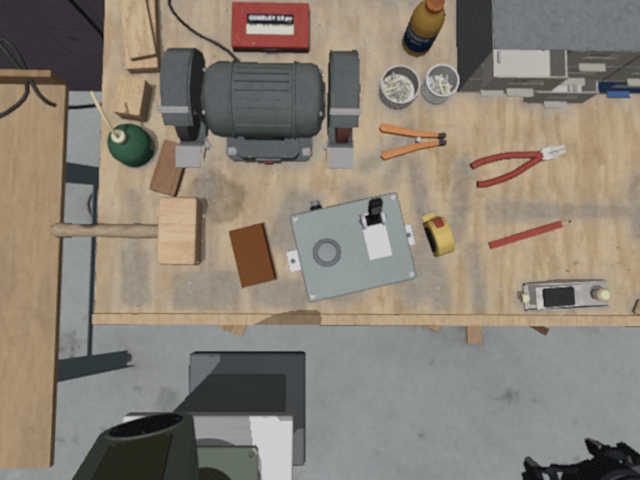

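View pics/side0.png

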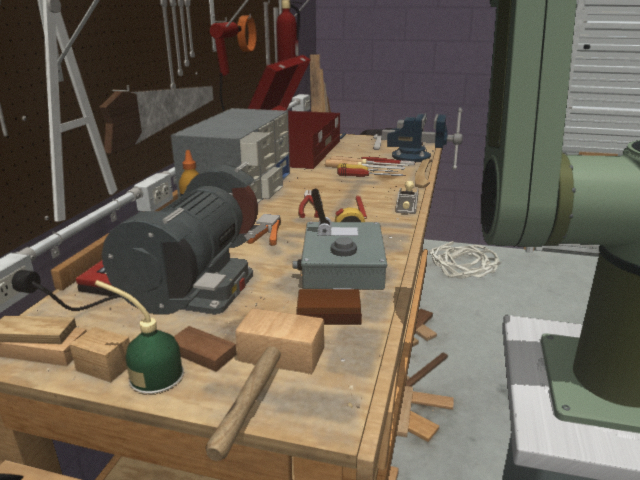

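The top view shows the box with its button at about (326,252), the lever at (375,212) standing up, the sanding block at (252,255) and the tape at (439,235). In the side view the button is at about (345,244) and the lever at (320,205).

```bash
cat > b.py <<'E'
from h import *
T=np.load('top.npz');S=np.load('side.npz');ct=cam('top');cs=cam('side')
im=T['im'];d=T['d']
hsv=cv2.cvtColor(im,cv2.COLOR_RGB2HSV)
roi=np.zeros(d.shape,np.uint8);roi[180:312,278:420]=1
vv,uu=np.nonzero(roi)
P=bydepth(ct,np.c_[uu,vv],d[vv,uu])
ok=(P[:,2]>50)&(P[:,2]<72)
top=P[ok]; print('top z',np.median(top[:,2]),ok.sum())
m=np.zeros(d.shape,np.uint8);m[vv[ok],uu[ok]]=255
m=cv2.morphologyEx(m,cv2.MORPH_CLOSE,np.ones((9,9)));m=cv2.morphologyEx(m,cv2.MORPH_OPEN,np.ones((7,7)))
c=max(cv2.findContours(m,0,cv2.CHAIN_APPROX_NONE)[0],key=cv2.contourArea)[:,0]
B=onplane(ct,c,60)[:,:2].astype(np.float32)
r=cv2.minAreaRect(B);print(r);print(cv2.boxPoints(r))
hi=P[(P[:,2]>76)&(P[:,2]<92)&(uu<350)&(uu>305)]
print('button depth',len(hi),hi.mean(0) if len(hi) else 0)
hl=P[(P[:,2]>95)]
print('lever',len(hl),hl.mean(0) if len(hl) else 0,hl.max(0) if len(hl) else 0)
print(np.median(bydepth(ct,[[252,255]],d[255,252])),bydepth(ct,[[252,255],[441,235]],[d[255,252],d[235,441]]))
# side: button
im=S['im'];d=S['d'];vv,uu=np.mgrid[225:262,325:368];vv=vv.ravel();uu=uu.ravel()
P=bydepth(cs,np.c_[uu,vv],d[vv,uu]);k=(P[:,2]>77)&(P[:,2]<92)
print('side btn',k.sum(),P[k].mean(0),P[k].min(0),P[k].max(0), uu[k].mean(),vv[k].mean())
a=cv2.resize(T['im'][170:310,230:470],None,fx=3,fy=3,interpolation=2)[:, :720]
b=cv2.resize(S['im'][180:300,285:405],None,fx=3,fy=3,interpolation=2)
o=np.zeros((600,800,3),np.uint8);o[:420,:440]=a[:,150:590];o[:360,440:800]=b
cv2.imwrite('pics/crop.png',o[:,:,::-1])
E
python3 b.py
```

```text
top z 60.67480019721938 8833
((469.2130126953125, -268.0390319824219), (163.3927001953125, 203.2071533203125), 13.072086334228516)
[[ 366.65335 -187.5462 ]
 [ 412.6141  -385.4875 ]
 [ 571.7727  -348.53186]
 [ 525.8119  -150.59058]]
button depth 310 [ 457.96104782 -219.40104671   83.19781397]
lever 325 [ 506.8281249  -273.2658321   340.72797893] [ 546.55137639 -189.3984868  1012.9850833 ]
34.071538521656066 [[ 453.27708933  -81.14068612   34.07153852]
 [ 491.01156779 -428.77867532   66.0544595 ]]
side btn 183 [ 464.35854299 -223.16210591   82.44984924] [ 441.72006079 -289.88536559   77.20315335] [ 513.49459692 -200.63885205   85.9255018 ] 341.42622950819674 240.12568306010928
```

View pics/crop.png

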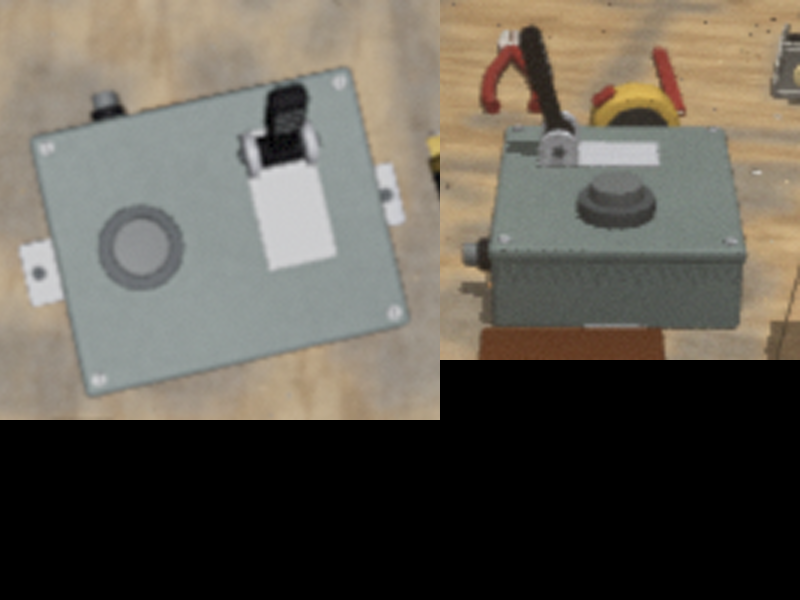

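Box fit: 163 x 203 mm, centre (469.2, -268.0), yaw 0.228. The button predicted from that fit, (457.9, -219.3, 83), agrees with its measured depth position. Next I go above it with the gripper shut and take one close look.

```bash
cat >> h.py <<'E'
yaw=0.2282; C=np.array([469.2,-268.0,0])
ex=np.array([np.cos(yaw),np.sin(yaw),0]);ey=np.array([-np.sin(yaw),np.cos(yaw),0])
def bx(x,y,z): return C+x*ex+y*ey+np.array([0,0,z])
def box(P): P=np.asarray(P)-C; return np.c_[P@ex,P@ey,P[:,2]]
def rot(s):  # tool y along +-box y, z down
    return np.c_[-s*ex*-1, -s*ey, [0,0,-1]] if 0 else np.c_[s*ex,-s*ey,[0,0,-1]]
E
cat > c.py <<'E'
from h import *
for s in (1,-1):
    print(s,np.linalg.det(rot(s)),ctrl.solve_ik(bx(0,50,200),rot(s)))
print(sensors.read_state()['eef_rot'])
s=min((1,-1),key=lambda s:abs((ctrl.solve_ik(bx(0,50,200),rot(s)) if ctrl.solve_ik(bx(0,50,200),rot(s)) is not None else [9]*6)[5]))
print('use',s)
ctrl.gripper_to(0,20)
ctrl.move_ptp(bx(0,50,230),rot(s))
c=cam('wrist');im,d=optics.grab_frame('wrist')
cv2.imwrite('pics/w1.png',im[:,:,::-1]);np.savez('w1.npz',im=im,d=d)
vv,uu=np.mgrid[0:480,0:640];vv=vv.ravel();uu=uu.ravel()
P=box(bydepth(c,np.c_[uu,vv],d[vv,uu]))
k=(abs(P[:,2]-83)<4)&(np.hypot(P[:,0],P[:,1]-50)<30)&(d[vv,uu]>0)
print('btn box frame',k.sum(),P[k].mean(0),P[k].min(0),P[k].max(0),'px',uu[k].mean(),vv[k].mean())
st=sensors.read_state();print(st['t'],st['eef_pos'],st['q'],st['grip_width'],st['force'],ctrl.tcp_to_tips)
E
python3 c.py
```

```text
1 1.0 [-6.17263136e-01  1.19039258e-01  1.76502150e+00 -4.44089210e-16
  1.25753190e+00  7.25333191e-01]
-1 1.0 [-6.17263136e-01  1.19039258e-01  1.76502150e+00 -4.44089210e-16
  1.25753190e+00 -2.41625946e+00]
[[ 9.59160352e-01  2.82862759e-01 -2.81261417e-04]
 [ 2.82862711e-01 -9.59158096e-01  2.10572123e-03]
 [ 3.25855953e-04 -2.09928269e-03 -9.99997743e-01]]
use 1
btn box frame 2268 [ 1.57700918 49.39500576 82.92563364] [-16.25550291  31.86548053  79.0245952 ] [18.34219332 66.97007538 85.36851041] px 322.03483245149914 220.48015873015873
2.55 [ 457.68518064 -220.32031519  230.1155235 ] [-6.18984362e-01  8.74516347e-02  1.73349242e+00 -3.23363187e-04
  1.32028546e+00  7.25157664e-01] -0.03652681293711654 [ 0.27577895 -0.15863668  1.21516736] 25.0
```

View pics/w1.png

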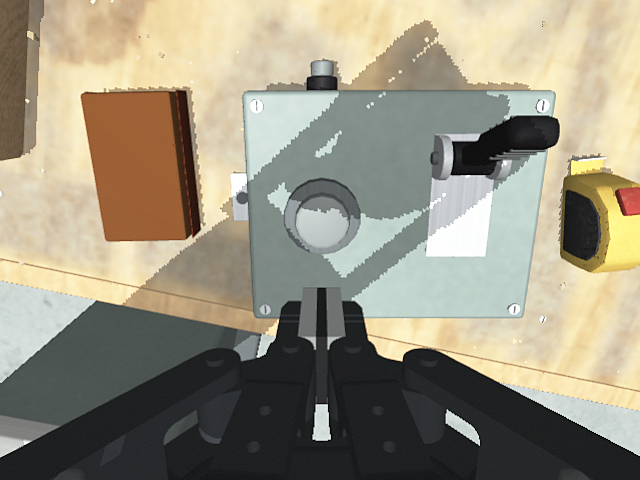

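The wrist view is square to the box, with the shut fingers ahead of the button at (322,220). It measures (1.6, 49.4, 82.9) in the box frame, within 2 mm of the plan. I press now.

```bash
cat > d.py <<'E'
from h import *
b=lambda z:bx(1,49.7,z)
ctrl.move_l(b(118),vel=120)
r=ctrl.move_l(b(98.5),vel=20,threshold=9)
st=sensors.read_state();print(r,st['eef_pos'],st['force'])
ctrl.hold(0.8)
ctrl.move_l(b(230),vel=120)
def look(tag):
    c=cam('wrist');im,d=optics.grab_frame('wrist')
    cv2.imwrite(f'pics/{tag}.png',im[:,:,::-1]);np.savez(f'{tag}.npz',im=im,d=d)
    vv,uu=np.mgrid[0:480,0:640];vv=vv.ravel();uu=uu.ravel()
    g=im.max(2)[vv,uu]
    P=box(bydepth(c,np.c_[uu,vv],d[vv,uu]))
    k=(g<70)&(P[:,2]>84)&(P[:,2]<175)&(abs(P[:,1]+45)<30)&(abs(P[:,0])<95)&(d[vv,uu]>0)
    print('lever',k.sum(),P[k].mean(0),P[k].min(0),P[k].max(0),'px',uu[k].mean(),vv[k].mean())
    for x in range(-50,60,10):
        q=k&(abs(P[:,0]-x)<5)
        if q.sum()>20: print(x,q.sum(),'y',np.percentile(P[q,1],[3,97]).round(1),'z',np.median(P[q,2]).round(1))
if __name__=='__main__':
    look('w2'); print(sensors.read_state()['t'])
E
python3 d.py
```

```text
True [ 459.02786742 -219.4298612   101.19877788] [-1.75874564  0.21049419  5.44303307]
lever 3615 [ -3.89171051 -43.0762494   99.3071249 ] [-37.05910074 -55.86059421  84.00231599] [ 45.14915195 -32.81465396 114.25423159] px 477.3845089903181 237.9947441217151
-40 31 y [-51.5 -34.9] z 110.0
-30 530 y [-54.4 -33.6] z 111.9
-20 590 y [-54.7 -33.5] z 107.9
-10 632 y [-54.7 -33.5] z 102.9
0 602 y [-54.8 -33.7] z 98.0
10 555 y [-52.3 -36.4] z 92.3
20 484 y [-52.2 -36.8] z 87.9
30 175 y [-52.4 -37.4] z 84.9
6.5417
```

View pics/w2.png

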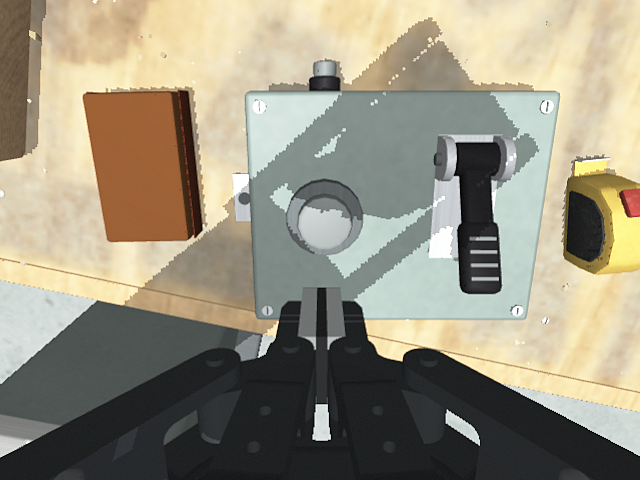

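The lever has dropped, its paddle running from (480,292) to (475,225), and the button is standing out again. The measured lever centre (y about -44, paddle mid-height about 96 mm) matches a 25° rest. Next I grip the paddle and swing it up.

```bash
cat > e.py <<'E'
from h import *
import d as D
R=rot(1);Y=-44
def at(a,r=58):  # lever angle -> TCP
    p=a-0.262
    return bx(40-r*np.sin(p),Y,72+r*np.cos(p)+6)
s0=at(1.396)
ctrl.move_ptp(s0+[0,0,100],R); ctrl.gripper_to(55,20)
print('hit',ctrl.move_l(s0,vel=80,threshold=15),sensors.read_state()['eef_pos']-s0)
ctrl.gripper_to(0,20); print('w',sensors.read_state()['grip_width'])
for a in np.linspace(1.396,0,9)[1:]: ctrl.move_l(at(a),vel=60)
st=sensors.read_state();print(st['force'],st['grip_width'])
print('stop',ctrl.move_l(at(-0.2),vel=30,threshold=15))
st=sensors.read_state();print(st['force'],st['eef_pos']-at(0))
ctrl.gripper_to(60); ctrl.hold(.3)
ctrl.move_l(sensors.read_state()['eef_pos']+[0,0,110],vel=120)
ctrl.move_ptp(bx(0,50,260),R)
D.look('w3'); print(sensors.read_state()['t'])
E
python3 e.py
```

```text
True [ 459.05553087 -219.4192961   101.21867009] [-0.79215027  0.61073672  5.23280541]
hit False [ 0.47393112 -0.42057195  0.74708819]
w 23.372460757100722
[-1.88413524 -6.76727624  1.03318201] 23.359189890453717
stop False
[-1.50305362 -4.87470326  0.97176923] [10.59316432  0.28001694 -2.87528837]
lever 2162 [ 56.55760564 -40.81639815 139.30719957] [ 37.44863957 -55.99096911  84.10009166] [ 67.75383056 -32.8673917  156.74882079] px 491.8473635522664 135.02081406105458
40 218 y [-50.7 -36.4] z 94.6
50 544 y [-50.1 -33.4] z 130.6
18.7583
```

View pics/w3.png

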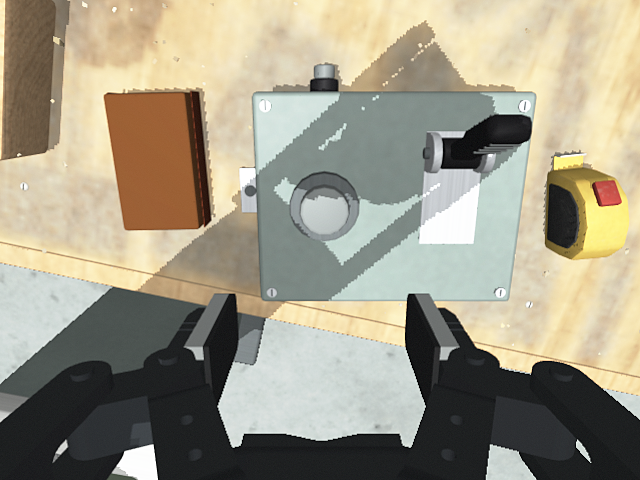

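The lever stands up and back, with its tip at (525,128) and clear of the gripper, and the block and tape look undisturbed. One slip: importing `d.py` re-ran the button press while the lever was already down. I check the lever angle and button height numerically against the pictures from before, then hand in.

```bash
cat > f.py <<'E'
from h import *
vv,uu=np.mgrid[0:480,0:640];vv=vv.ravel();uu=uu.ravel()
def meas(c,d,im,t):
    P=box(bydepth(c,np.c_[uu,vv],d[vv,uu]));g=im.max(2)[vv,uu]
    b=(np.hypot(P[:,0]-1,P[:,1]-50)<12)&(P[:,2]<95)
    l=(g<70)&(P[:,2]>95)&(P[:,2]<175)&(abs(P[:,1]+45)<20)&(abs(P[:,0]-40)<60)
    tip=l&(P[:,2]>145)
    print(t,'button z',np.median(P[b,2]),'lever x pct',np.percentile(P[l,0],[5,50,95]),'tip',P[tip].mean(0))
T=np.load('top.npz');meas(cam('top'),T['d'],T['im'],'top start')
im,d=optics.grab_frame('top');meas(cam('top'),d,im,'top now')
for n,(v,u) in {'block':(slice(200,300),slice(215,285)),'tape':(slice(205,265),slice(418,462))}.items():
    print(n,'depth change px>5mm',(abs(d[v,u]-T['d'][v,u])>5).sum())
im,d=optics.grab_frame('wrist');meas(cam('wrist'),d,im,'wrist now')
st=sensors.read_state();print(st['t'],st['force'],abs(np.array(st['qvel'])).max())
E
python3 f.py
```

```text
top start button z 83.41435856698007 lever x pct [41.99714766 53.4908445  65.38706715] tip [ 59.19666762 -43.92159848 153.02398953]
top now button z nan lever x pct [55.68094913 62.45333395 67.06808822] tip [ 61.885252   -49.63001271 153.98489869]
block depth change px>5mm 3112
tape depth change px>5mm 232
wrist now button z 83.10671616570698 lever x pct [44.71097113 58.29530098 66.79990105] tip [ 60.48083027 -43.44735455 152.60310231]
18.8583 [-0.29345607  0.38616778  0.03261632] 0.0082257622099939
  return _methods._mean(a, axis=axis, dtype=dtype,
  ret = ret.dtype.type(ret / rcount)
```

```bash
python3 -c "
from h import *
ctrl.finish_job()"
```

```text
the job is handed in; nothing more can be done
```

The trip test is done and handed in at about 19 s of the 48 s. I pressed the button with the gripper shut and the lever dropped by itself. After letting the button out, I gripped the paddle, swung it up past its back stop, let go and backed clear.

**Last checks (wrist camera):**
- **Lever:** its tip is at x 60.5, z 152.6 mm in the box frame. It was at 59.2, 153.0 at the start, so it is back against its stop.
- **Button:** its top is at 83.1 mm, so it is out.
- **Robot:** it was touching nothing; the force on the tool was under 0.5 N.

**Did not go as planned:**
- **Extra press:** a script import repeated the button press while the lever was already down. The button sprang out again and I saw no effect, but it was not intended.
- **Block and tape:** the top-camera comparison failed because the arm was in the way, so that check says nothing. I only have the wrist pictures, in which both look where they were.

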